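Stow the needle carton and shut the lift-and-slide lid

TASK

Put the needle carton away in the open bay of the grey storage box, set down gently (not dropped) so that it lies flat on the floor of the bay, the same way up as it lies on the worktop. Then close the box: lift the steel lid out of its notch, slide it across and let it drop fully home over the bay. Leave the white jar, the bur box and the two bottles standing where they are.

Things in the scene. Friction and masses are not known exactly. Their poses are not given: they have to be found in the camera images.
- needle_box: closed cardboard needle carton (white with an ochre band), 45 (x) x 95 (y) x 52 mm high, about 60 g; origin at the centre of its underside, x across its 45 mm width, y along its 95 mm length, z up. Somewhere on the right half of the worktop, any of four places shared with the white jar, clear bottle and bur box
- store_box: grey storage box fixed to the worktop, 136 (x) x 276 (y) mm, rim 62 mm high; origin: centre of its underside, x away from the robot, y left along its length. Right half (-y): open bay, inside 126 (x) x 131 (y) mm. Left half: fixed top, the lid parked over it. Front and rear rims carry tracks and the lid's guides, 172 mm over all in x; guides 112 mm high. Position and yaw (0.3 to 0.65) vary
- bay (a point): centre of the floor of the open bay, 67 mm to the right (-y) of the box's origin and 5 mm above its underside; axes as the box's
- lid_handle (a point): middle of the bar of the steel bail on the lid's centre: bar 10 mm thick along the box's y, its axis 55 mm above the lid's top (50 mm clear below it) and 125 mm above the worktop with the lid down; 62 mm clear between its two posts. Can be hooked under the bar from either side or pinched across it. Lid 134 (x) x 132 (y) mm, about 0.3 kg. Axes as the box's
- lid_slide (a joint): travel (m) of the lid along the box towards -y (right): 0 = parked at the left over the fixed top, 0.138 = home over the bay. About 1 N friction. Down in a notch it has only 5 mm of play; it travels only when raised onto or above the bumps and may ride on them. Past 0.133 it drops into the home notch by its own weight
- lid_lift (a joint): height (m) of the lid in its slotted guides, straight up: 0 = down in a notch, 0.012 = riding on the bumps (112 mm long, 13 mm above the rim, on the front and rear tracks between the notches), 0.026 = upper stop. Its weight (2 to 4 N) brings it down
- powder_jar: white jar with ribbed screw cap, 41 mm across, 66 mm high; origin at the centre of its underside. Bystander
- clear_bottle: clear bottle with white cap, 45 mm across, 136 mm high; origin at the centre of its underside. Bystander
- bur_box: teal box with a clear closed lid, 65 (x) x 92 (y) x 39 mm high; origin at the centre of its underside. Bystander
- rinse_bottle: white bottle, 61 mm across, 180 mm high, standing near the middle of the worktop's front part; origin at the centre of its underside. Bystander
- capsule_mixer: beige capsule mixer, fixed, 335 mm high, an obstacle between the carton's places and the storage box; origin: middle of its foot, which stands askew and covers about x 0.47 to 0.82, y -0.16 to 0.18 with a corner towards the robot; it narrows upwards

How it is judged:
By the outcome, as a careful person would: the job done as asked, in the order asked, and still so for the second after the job is handed in, with the robot touching nothing.
It also fails if it takes over 48 s, if anything falls off the work surface, if the arm or the gripper's body presses on something with over 40 N, if the wrist force passes 120 N, or if a joint passes its speed limit or range.

ROBOT

A 7-joint arm with a two-finger parallel gripper is mounted at the origin on a cart in front of the work surface, level with it; the furniture and walls round the work are solid. World frame = base frame: x ahead of the robot, y to its left, z up, the work surface at z = 0. Lengths are in m, angles in rad, forces in N, time in s.
With the tool pointing down it reaches from about 0.425 to 0.925 m from the base axis. Payload 6.8 kg.
Tool frame: the origin (TCP) lies on the centre line of the jaws, within the pads' length; the fingertips stand 11 mm ahead of it and the grasp point (between the pads) lies 8 mm behind it; z points along the fingers, y is the direction in which the jaws open and shut (so a half turn about z gives the same grasp; the last joint's range is limited). The gripper opens to 85 mm and grips with 20 to 120 N. Pads are 22 mm wide; open, the fingers measure 114 mm over their backs; the gripper's body (76 mm by 85 mm) begins 54 mm behind the grasp point. The pads swing forward as they close: fully open they stand 13 mm farther back than shut.
Start: joints at [-1.389, 0.477, 0.022, 1.555, -0.011, 1.109, -0.083], TCP at [0.193, 0.647, 0.242] pointing down, gripper open.
Joint ranges: [-2.96, 2.96], [-0.34, 2.1], [-1.41, 1.46], [0.24, 2.44], [-1.37, 4.51], [0.17, 1.92], [-2.96, 2.96]. Speed limits (rad/s): [2.39, 2.39, 3.14, 3.14, 3.14, 3.14, 3.14].

INTERFACE

Orientations are given as a rotation vector (axis times angle).
In Python, from bench import r gives the robot as it stands.
- The arm moves only by the tool send_rows, never from a script. Its argument "deltas" is a list of rows, each a list of 7 numbers: the opening, from 0 (shut) to 1 (fully open), then the shift along the tool's x, y, z as a fraction of full scale, then the turn, a rotation vector about the tool's x, y, z as a fraction of full scale. In form: [[hand, x, y, z, ax, ay, az], ...]. A call has 1 to 20 rows; each row is the pose to reach, as a shift and turn from the pose commanded when the call began, along the tool's axes at that moment, turning the shorter way round; what a row does not reach only later rows make up. Full scale, the value 1, is 150 mm for a shift and 180 degrees for a turn. A row lasts 1/12 s, in which the tool goes at most 41.7 mm and 7.16 degrees, less where a joint would pass 70% of its speed; a pose out of reach is approached as far as the arm can. A call with a number of a shift or a turn outside -1 to 1 is refused whole. A call with a gripper value outside its range is refused whole. The fingers move at their own pace and stop on an object; "squeeze" is the grip in N (left out, the last holds). Time passes only in rows, so rows that repeat a pose let the fingers close. It gives the time, the measured TCP pose, the force and the opening at its end, in the units of the state.
- r.get_obs(): the state, without advancing time (a new reading comes with each control period).
- r.grab_frame(name): name is "side" or "top"; returns a dict with "pixels" (400x640x3 uint8, red, green, blue), "camera_matrix" (3x3 intrinsics, pixels), "rvec" (rotation vector, rad) and "tvec" (3), from world to camera coordinates, as OpenCV has them. Camera axes: x right, y down, z forward; pixel columns grow to the right and rows downward; lengths in m; the calibration is good to about 2 mm. A picture is of the moment at which its call begins. There is no depth.
- r.hand_in(): hands the job in, once; it reports no verdict.
The state is a dict: "clock": time; "joints": joint angles; "qvel": joint speeds; "tau": joint torques, N m; "tcp_pos": TCP position; "orientation": TCP orientation; "contact_force": force on the tool from outside, world axes, zero at the start; "moment": the same for the moment, N m; "grip_width": finger opening in m.
Only numpy, scipy, OpenCV 4.12 (cv2) and the standard library are available. Lean on these libraries where they do the work, as an engineer would, in place of code of your own. Each camera call takes 0.05 s, during which the arm holds its last target. There are 200 camera calls.

## Working session

There is one attempt and no reset: what is moved stays moved. The work goes in short steps, Python scripts to look and compute and a tool call to move; the robot and the scene stay as the last step left them, time stands still between calls to the robot, and variables do not carry over. Pictures are saved under pics/ and viewed, about 8 in all and at most 12, crops included, and the job is handed in when it is done.

Besides the shell and the picture viewer there is one more tool, called as name([rows], argument=value, ...), one row to a line, values as JSON. send_rows: Moves the arm, as the interface text tells. Shift numbers are shares of 150 mm and turn numbers shares of 180 degrees, none past 1 either way. Its arguments: {"type":"object","properties":{"deltas":{"type":"array","items":{"type":"array","items":{"type":"number"}}},"squeeze":{"type":"number"}},"required":["deltas"]}

```bash
mkdir -p pics; ls
cat > h.py <<'E'
import numpy as np, cv2
from bench import r
from scipy.spatial.transform import Rotation as R
def shot(name,fn=None):
    f=r.grab_frame(name); im=np.ascontiguousarray(f["pixels"][:,:,::-1])
    if fn: cv2.imwrite("pics/"+fn,im)
    np.savez(f"/tmp/{name}.npz",im=im,K=f["camera_matrix"],rv=f["rvec"],tv=f["tvec"])
    return load(name)
def load(name):
    d=np.load(f"/tmp/{name}.npz"); return d["im"],d["K"],d["rv"],d["tv"]
def ray(c,uv):
    im,K,rv,tv=c; Rm=cv2.Rodrigues(np.array(rv,float))[0]
    o=-Rm.T@np.ravel(tv); d=Rm.T@np.linalg.inv(K)@np.array([uv[0],uv[1],1.]); return o,d
def onz(c,uv,z):
    o,d=ray(c,uv); return o+d*(z-o[2])/d[2]
def proj(c,p):
    return cv2.projectPoints(np.array(p,float).reshape(-1,1,3),np.array(c[2],float),np.array(c[3],float),c[1],None)[0].reshape(-1,2)
def st():
    o=r.get_obs(); Rm=R.from_rotvec(o["orientation"]).as_matrix()
    print({k:np.round(o[k],4).tolist() for k in("clock","joints","tcp_pos","contact_force","grip_width")}); print(np.round(Rm,3)); return o,Rm
E
python3 - <<'E'
from h import *
st()
a=shot("side","s1.png");b=shot("top","t1.png")
for c in(a,b): print(ray(c,(320,200)),c[1][0,0])
E
```

```text
pics
{'clock': 0.0, 'joints': [-1.3891, 0.4778, 0.0223, 1.5564, -0.0115, 1.1093, -0.0831], 'tcp_pos': [0.1927, 0.6463, 0.2414], 'contact_force': [-0.5956, 0.2917, -0.3017], 'grip_width': 0.0851}
[[-0.958  0.286 -0.   ]
 [ 0.286  0.958 -0.002]
 [-0.    -0.002 -1.   ]]
(array([-0.06068982,  0.99509076,  0.66636512]), array([ 0.46678843, -0.77438027, -0.42735991])) 466.83829756400826
(array([0.30151667, 0.02077697, 1.11843053]), array([ 0.20377808,  0.0300009 , -0.97869813])) 377.61715756409825
```

View pics/s1.png

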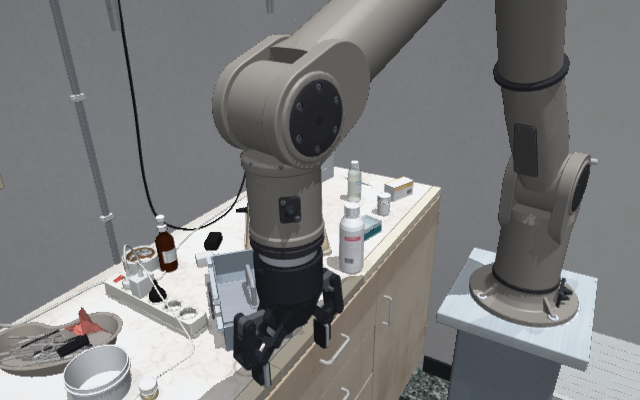

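View pics/t1.png

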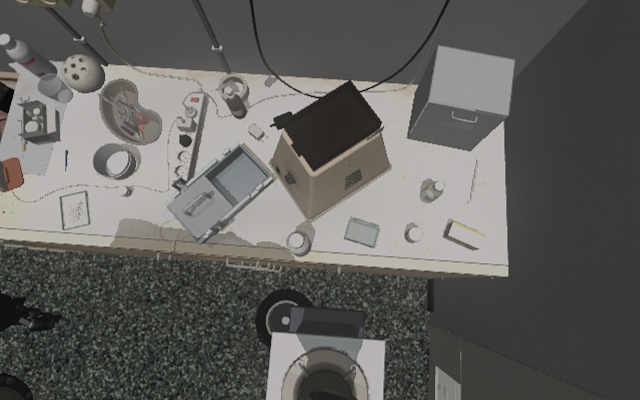

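The side view shows the gripper occluding the storage box. The top view shows the carton at about (465,235), the storage box at about (220,190) with its bay at (243,175) and bail at (200,203), the jar at (414,233), the bur box at (362,232) and the clear bottle at (432,190).

Run:
```python
from h import *
c=load("top"); im=c[0]
A=cv2.resize(im[135:250,160:280],None,fx=5,fy=5,interpolation=cv2.INTER_CUBIC)[:, :600]
B=cv2.resize(im[210:260,430:500],None,fx=5,fy=5,interpolation=cv2.INTER_CUBIC)
o=np.zeros((575,800,3),np.uint8); A=cv2.resize(A,(480,460)); o[:460,:480]=A
B=cv2.resize(im[210:260,440:492],(312,300),interpolation=cv2.INTER_CUBIC); o[:300,485:797]=B
cv2.imwrite("pics/z1.png",o)
for n,p,z in(("bottle",(432,190),.1),("jar",(414,233),.066),("bur",(362,232),.039),("carton",(467,233),.052),("rinse",(299,243),.18)): print(n,onz(c,p,z).round(3))
```

```text
bottle [ 0.564 -0.255  0.1  ]
jar [ 0.446 -0.216  0.066]
bur [ 0.442 -0.073  0.039]
carton [ 0.459 -0.368  0.052]
rinse [0.385 0.093 0.18 ]
```

View pics/z1.png

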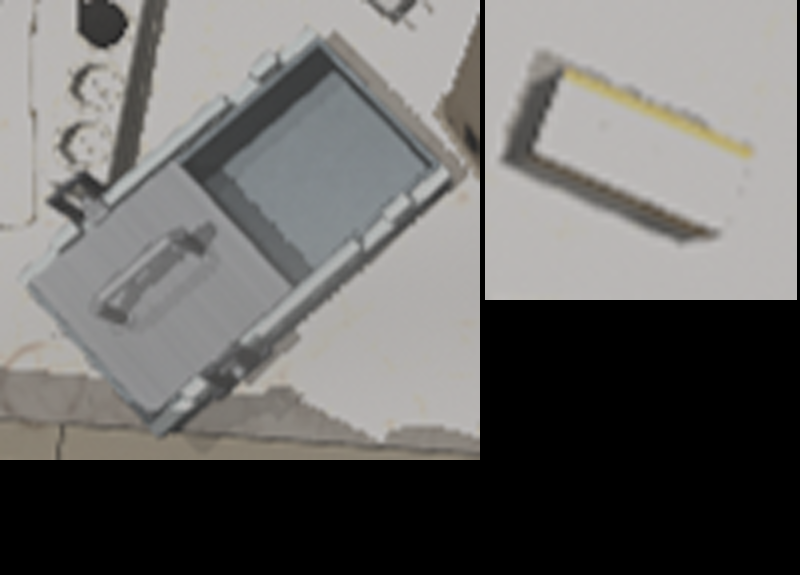

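Run:
```python
from h import *
c=load("top")
B=[onz(c,(440+(x-485)/6-.4,210+y/6-.4),.052)[:2] for x,y in((563,70),(750,152),(717,238),(532,155))]
B=np.array(B);print("carton",B.round(3),B.mean(0).round(4))
for i in range(4):
    d=B[(i+1)%4]-B[i]; print(np.linalg.norm(d).round(4),np.arctan2(d[1],d[0]).round(3))
def a(x,y,z): return onz(c,(160+x/4-.4,135+y/4-.4),z)[:2]
F=np.array([a(185,165,.062),a(322,42,.062),a(437,163,.062),a(293,285,.062)])
print("bay rim",F.round(3),F.mean(0).round(4))
for i in range(4):
    d=F[(i+1)%4]-F[i]; print(np.linalg.norm(d).round(4),np.arctan2(d[1],d[0]).round(3))
L=np.array([a(30,283,.07),a(183,165,.07),a(293,285,.07),a(150,408,.07)])
print("lid",L.round(3),L.mean(0).round(4))
for i in range(4):
    d=L[(i+1)%4]-L[i]; print(np.linalg.norm(d).round(4),np.arctan2(d[1],d[0]).round(3))
h=np.array([a(103,300,.125),a(203,232,.125)]); print("bail",h.round(3),h.mean(0))
```

```text
carton [[ 0.489 -0.328]
 [ 0.457 -0.416]
 [ 0.415 -0.4  ]
 [ 0.448 -0.313]] [ 0.4522 -0.3641]
0.0936 -1.927
0.0445 2.772
0.0922 1.209
0.044 -0.336
bay rim [[0.569 0.389]
 [0.67  0.301]
 [0.584 0.207]
 [0.486 0.3  ]] [0.5771 0.2991]
0.1336 -0.716
0.1278 -2.309
0.1344 2.378
0.1215 0.826
lid [[0.473 0.483]
 [0.567 0.388]
 [0.485 0.298]
 [0.391 0.386]] [0.479  0.3886]
0.1341 -0.796
0.1216 -2.307
0.1287 2.386
0.1273 0.875
bail [[0.456 0.409]
 [0.507 0.348]] [0.48159347 0.37838604]
```

```bash
cat >> h.py <<'E'
def plan(wps,p=None,yaw=None):
    """wps: (x,y,z,yaw of tool y axis). prints fractions per call from pose to pose (tool down)"""
    o=r.get_obs()
    if p is None: p=np.array(o["tcp_pos"]); Rm=R.from_rotvec(o["orientation"]).as_matrix()
    else: Rm=tool(yaw)
    for w in wps:
        T=tool(w[3]); s=Rm.T@(np.array(w[:3])-p)/.15; a=R.from_matrix(Rm.T@T).as_rotvec()
        n=max(np.linalg.norm(s)*150/41.7,np.degrees(np.linalg.norm(a))/7.16)
        print(w,"->",s.round(3).tolist(),(a/np.pi).round(4).tolist(),"rows %.1f"%n, "" if abs(s).max()<=1 else "TOO FAR")
        p=np.array(w[:3]);Rm=T
def tool(yaw):
    y=np.array([np.cos(yaw),np.sin(yaw),0]);z=np.array([0,0,-1.]);return np.column_stack([np.cross(y,z),y,z])
E
python3 - <<'E'
from h import *
c=load("top")
print("mixer base corner",onz(c,(310,217),0).round(3),"top",onz(c,(318,170),.335).round(3),onz(c,(382,130),.335).round(3),onz(c,(275,115),.335).round(3),onz(c,(348,83),.335).round(3))
print("cabinet base",onz(c,(475,150),0).round(3))
w=[]
for i,(az,rr,z) in enumerate([(1.05,.60,.37),(.78,.55,.40),(.5,.52,.40),(.21,.51,.40),(-.09,.51,.40),(-.39,.53,.34),(-.60,.56,.25)]):
    w.append((round(rr*np.cos(az),3),round(rr*np.sin(az),3),z,round(az+.3*min(1,(i+1)/3),2)))
w+= [(.452,-.364,.12,-.357)]
plan(w)
E
```

```text
mixer base corner [0.48  0.081 0.   ] top [0.53  0.054 0.335] [ 0.632 -0.08   0.335] [0.651 0.16  0.335] [0.74  0.002 0.335]
cabinet base [ 0.728 -0.414  0.   ]
(np.float64(0.299), np.float64(0.52), 0.37, 1.15) -> [-0.92, -0.606, -0.856] [-0.0005, 0.0001, 0.0417] rows 5.0 
(np.float64(0.391), np.float64(0.387), 0.4, 0.98) -> [-0.922, -0.559, -0.2] [0.0, 0.0, 0.0541] rows 3.9 
(np.float64(0.456), np.float64(0.249), 0.4, 0.8) -> [-0.872, -0.523, 0.0] [0.0, 0.0, 0.0573] rows 3.7 
(np.float64(0.499), np.float64(0.106), 0.4, 0.51) -> [-0.87, -0.484, 0.0] [0.0, 0.0, 0.0923] rows 3.6 
(np.float64(0.508), np.float64(-0.046), 0.4, 0.21) -> [-0.914, -0.442, 0.0] [0.0, 0.0, 0.0955] rows 3.7 
(np.float64(0.49), np.float64(-0.201), 0.34, -0.09) -> [-0.986, -0.333, 0.4] [0.0, 0.0, 0.0955] rows 4.0 
(np.float64(0.462), np.float64(-0.316), 0.25, -0.3) -> [-0.78, -0.117, 0.6] [0.0, 0.0, 0.0668] rows 3.6 
(0.452, -0.364, 0.12, -0.357) -> [-0.325, 0.031, 0.867] [0.0, 0.0, 0.0181] rows 3.3
```

send_rows([
  [1, -0.92, -0.61, -0.86, 0, 0, 0.042],
  [1, -0.92, -0.61, -0.86, 0, 0, 0.042],
  [1, -0.92, -0.61, -0.86, 0, 0, 0.042],
  [1, -0.92, -0.61, -0.86, 0, 0, 0.042],
  [1, -0.92, -0.61, -0.86, 0, 0, 0.042],
  [1, -0.92, -0.61, -0.86, 0, 0, 0.042],
], squeeze=30)

```text
clock: 0.6
tcp_pos: [0.3064, 0.5157, 0.3772]
orientation: [0.672, 3.064, 0.01]
contact_force: [2.3, -0.3, 0.5]
grip_width: 0.0857
```

send_rows([
  [1, -0.92, -0.56, -0.2, 0, 0, 0.054],
  [1, -0.92, -0.56, -0.2, 0, 0, 0.054],
  [1, -0.92, -0.56, -0.2, 0, 0, 0.054],
  [1, -0.92, -0.56, -0.2, 0, 0, 0.054],
])

```text
clock: 0.93
tcp_pos: [0.3913, 0.3846, 0.4013]
orientation: [-0.916, -3.005, 0.001]
contact_force: [0.6, -0.8, 0.6]
grip_width: 0.0851
```

send_rows([
  [1, -0.87, -0.52, 0, 0, 0, 0.057],
  [1, -0.87, -0.52, 0, 0, 0, 0.057],
  [1, -0.87, -0.52, 0, 0, 0, 0.057],
  [1, -0.87, -0.52, 0, 0, 0, 0.057],
])

```text
clock: 1.27
tcp_pos: [0.4569, 0.2445, 0.4012]
orientation: [1.187, 2.908, -0.001]
contact_force: [1.0, -0.4, -0.2]
grip_width: 0.0852
```

send_rows([
  [1, -0.87, -0.48, 0, 0, 0, 0.092],
  [1, -0.87, -0.48, 0, 0, 0, 0.092],
  [1, -0.87, -0.48, 0, 0, 0, 0.092],
  [1, -0.87, -0.48, 0, 0, 0, 0.092],
])

```text
clock: 1.6
tcp_pos: [0.4995, 0.1013, 0.4013]
orientation: [1.598, 2.704, -0.001]
contact_force: [0.8, -0.8, -0.1]
grip_width: 0.0852
```

send_rows([
  [1, -0.91, -0.44, 0, 0, 0, 0.096],
  [1, -0.91, -0.44, 0, 0, 0, 0.096],
  [1, -0.91, -0.44, 0, 0, 0, 0.096],
  [1, -0.91, -0.44, 0, 0, 0, 0.096],
])

```text
clock: 1.93
tcp_pos: [0.5074, -0.0495, 0.4013]
orientation: [1.985, 2.434, -0.001]
contact_force: [0.9, -0.1, 0.3]
grip_width: 0.0856
```

send_rows([
  [1, -0.98, -0.33, 0.4, 0, 0, 0.096],
  [1, -0.98, -0.33, 0.4, 0, 0, 0.096],
  [1, -0.98, -0.33, 0.4, 0, 0, 0.096],
  [1, -0.98, -0.33, 0.4, 0, 0, 0.096],
  [1, -0.98, -0.33, 0.4, 0, 0, 0.096],
])

```text
clock: 2.35
tcp_pos: [0.4861, -0.2066, 0.3389]
orientation: [-2.333, -2.103, 0.008]
contact_force: [-0.8, -0.2, -0.2]
grip_width: 0.0855
```

send_rows([
  [1, -0.78, -0.12, 0.6, 0, 0, 0.067],
  [1, -0.78, -0.12, 0.6, 0, 0, 0.067],
  [1, -0.78, -0.12, 0.6, 0, 0, 0.067],
  [1, -0.78, -0.12, 0.6, 0, 0, 0.067],
  [1, -0.78, -0.12, 0.6, 0, 0, 0.067],
])

```text
clock: 2.77
tcp_pos: [0.4576, -0.317, 0.2481]
orientation: [-2.534, -1.851, 0.008]
contact_force: [0.3, 0.3, 0.5]
grip_width: 0.0856
```

Run:
```python
from h import *
st()
a=shot("side"); b=shot("top")
plan([(.452,-.364,.12,-.357),(.452,-.364,.02,-.357)])
cv2.imwrite("pics/s2.png",np.vstack([cv2.resize(a[0][130:300,180:420],(800,566))]))
```

```text
{'clock': 2.7667, 'joints': [-0.1449, 0.3543, 0.8121, 1.8715, -0.2908, 1.0445, 0.4764], 'tcp_pos': [0.4576, -0.317, 0.2481], 'contact_force': [0.324, 0.302, 0.5193], 'grip_width': 0.0856}
[[ 0.304  0.953 -0.006]
 [ 0.953 -0.304 -0.   ]
 [-0.002 -0.006 -1.   ]]
(0.452, -0.364, 0.12, -0.357) -> [-0.336, 0.045, 0.87] [-0.0006, 0.0001, 0.0168] rows 3.4 
(0.452, -0.364, 0.02, -0.357) -> [0.0, 0.0, 0.667] [0.0, 0.0, 0.0] rows 2.4
```

View pics/s2.png

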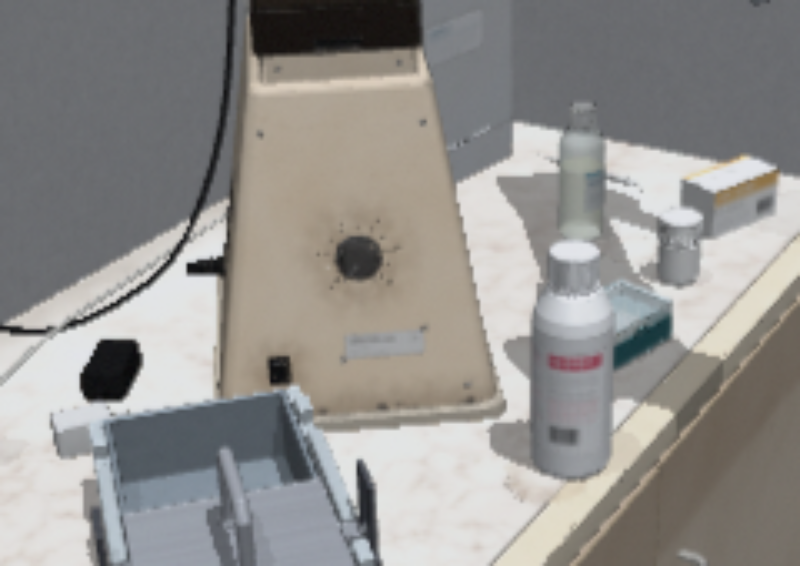

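The side crop shows the carton at about (730,195) in the crop, white top with the ochre band up, and the box and bail now unobstructed. Descending.

send_rows([
  [1, -0.336, 0.045, 0.87, 0, 0, 0.017],
  [1, -0.336, 0.045, 0.87, 0, 0, 0.017],
  [1, -0.336, 0.045, 0.87, 0, 0, 0.017],
  [1, -0.336, 0.045, 0.87, 0, 0, 0.017],
  [1, -0.336, 0.045, 0.87, 0, 0, 0.017],
  [1, -0.336, 0.045, 0.87, 0, 0, 0.017],
])

```text
clock: 3.37
tcp_pos: [0.4541, -0.3632, 0.1217]
orientation: [2.579, 1.794, 0.001]
contact_force: [0.9, -0.7, 0.3]
grip_width: 0.0854
```

Run:
```python
from h import *
st()
a=shot("side"); b=shot("top")
plan([(.452,-.364,.02,-.357)])
# box measure image: side crop of storage box + top crop
cv2.imwrite("pics/c2.png",np.hstack([cv2.resize(a[0][225:375,190:310],(400,500),interpolation=cv2.INTER_CUBIC),cv2.resize(b[0][190:270,430:494],(400,500),interpolation=cv2.INTER_CUBIC)]))
```

```text
{'clock': 3.3667, 'joints': [0.0531, 0.5599, 0.6947, 1.923, -0.4798, 0.8295, 0.6507], 'tcp_pos': [0.4541, -0.3632, 0.1217], 'contact_force': [0.9472, -0.6872, 0.2801], 'grip_width': 0.0854}
[[ 0.348  0.938  0.   ]
 [ 0.938 -0.348  0.   ]
 [ 0.     0.    -1.   ]]
(0.452, -0.364, 0.02, -0.357) -> [-0.01, -0.021, 0.688] [0.0012, -0.0001, 0.0009] rows 2.5
```

View pics/c2.png

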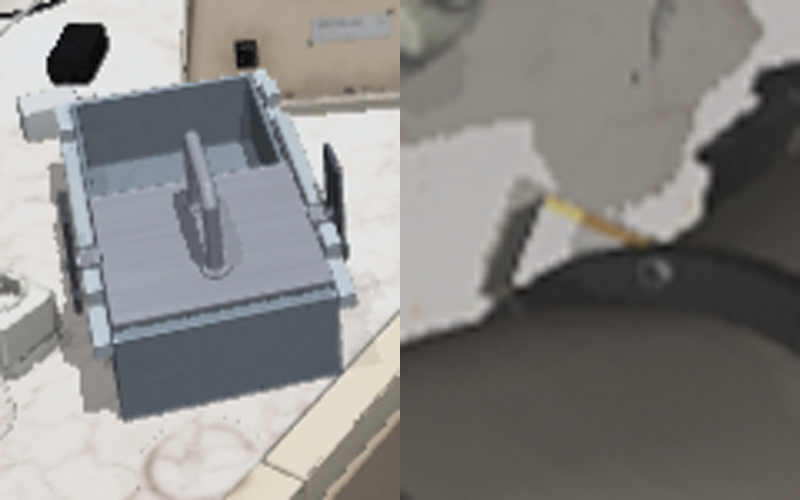

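Left crop: bail bar from about (191,138) to (211,200), bay open behind it. Right crop: the gripper body hides most of the carton, whose visible edge still agrees with the estimate. Descending and gripping.

send_rows([
  [1, -0.01, -0.02, 0.25, 0, 0, 0],
  [1, -0.01, -0.02, 0.45, 0, 0, 0],
  [1, -0.01, -0.02, 0.6, 0, 0, 0],
  [1, -0.01, -0.02, 0.68, 0, 0, 0],
  [1, -0.01, -0.02, 0.68, 0, 0, 0],
  [1, -0.01, -0.02, 0.68, 0, 0, 0],
])

```text
clock: 3.97
tcp_pos: [0.4508, -0.3645, 0.0202]
orientation: [2.578, 1.793, 0.001]
contact_force: [-0.5, -0.2, 0.0]
grip_width: 0.0857
```

send_rows([
  [0.3, 0, 0, 0, 0, 0, 0],
  [0.3, 0, 0, 0, 0, 0, 0],
  [0.3, 0, 0, 0, 0, 0, 0],
  [0.3, 0, 0, 0, 0, 0, 0],
  [0.3, 0, 0, 0, 0, 0, 0],
  [0.3, 0, 0, 0, 0, 0, 0],
], squeeze=25)

```text
clock: 4.47
tcp_pos: [0.4507, -0.3648, 0.0201]
orientation: [2.578, 1.792, 0.002]
contact_force: [0.1, 0.7, 7.0]
grip_width: 0.0445
```

Run:
```python
from h import *
st()
c=load("side"); t=np.load("/tmp/top.npz")
s=lambda x,y,z:onz(c,(190+x*.3-.35,225+y*.3-.35),z)
h=np.array([s(191,137,.13),s(211,190,.13)]);print("bar",h.round(3),h.mean(0).round(3))
# bar feet on lid .070
print("feet",s(216,272,.07).round(3))
L=np.array([s(93,203,.07),s(288,165,.07),s(340,290,.07),s(110,330,.07)]);print("lid",L.round(3),L.mean(0))
O=[s(115,340,.062),s(340,290,.062)];print("left wall top",np.round(O,3))
for A in(L[1]-L[2],L[0]-L[3],L[1]-L[0],L[2]-L[3],O[1]-O[0],h[1]-h[0]): print(np.linalg.norm(A).round(3),np.arctan2(A[1],A[0]).round(3))
```

```text
{'clock': 4.4667, 'joints': [0.1547, 0.6999, 0.5649, 1.9649, -0.6089, 0.6481, 0.7569], 'tcp_pos': [0.4507, -0.3648, 0.0201], 'contact_force': [0.119, 0.7196, 7.0457], 'grip_width': 0.0445}
[[ 0.348  0.937  0.002]
 [ 0.937 -0.348 -0.001]
 [-0.     0.002 -1.   ]]
bar [[0.495 0.372 0.13 ]
 [0.449 0.411 0.13 ]] [0.472 0.392 0.13 ]
feet [0.45  0.413 0.07 ]
lid [[0.564 0.396 0.07 ]
 [0.478 0.297 0.07 ]
 [0.375 0.389 0.07 ]
 [0.471 0.485 0.07 ]] [0.47200119 0.3919781  0.07      ]
left wall top [[0.469 0.484 0.062]
 [0.381 0.381 0.062]]
0.139 -0.726
0.13 -0.766
0.13 -2.288
0.136 -2.355
0.136 -2.284
0.06 2.441
```

Run:
```python
from h import *
plan([(.451,-.365,.155,-.357),(.48,-.29,.28,-.3),(.492,-.18,.38,-.09),(.51,-.035,.41,.21),(.5,.112,.41,.51),(.535,.235,.36,.75),(.576,.298,.25,.83),(.576,.298,.12,.83),(.576,.298,.025,.83)])
```

```text
(0.451, -0.365, 0.155, -0.357) -> [-0.001, 0.004, -0.899] [0.0008, 0.0, 0.0004] rows 3.2 
(0.48, -0.29, 0.28, -0.3) -> [0.536, 0.006, -0.833] [0.0, 0.0, -0.0181] rows 3.6 
(0.492, -0.18, 0.38, -0.09) -> [0.724, -0.14, -0.667] [0.0, 0.0, -0.0668] rows 3.6 
(0.51, -0.035, 0.41, 0.21) -> [0.974, 0.033, -0.2] [0.0, 0.0, -0.0955] rows 3.6 
(0.5, 0.112, 0.41, 0.51) -> [0.972, 0.139, 0.0] [0.0, 0.0, -0.0955] rows 3.5 
(0.535, 0.235, 0.36, 0.75) -> [0.602, 0.604, 0.333] [0.0, 0.0, -0.0764] rows 3.3 
(0.576, 0.298, 0.25, 0.83) -> [0.121, 0.486, 0.733] [0.0, 0.0, -0.0255] rows 3.2 
(0.576, 0.298, 0.12, 0.83) -> [0.0, 0.0, 0.867] [0.0, 0.0, 0.0] rows 3.1 
(0.576, 0.298, 0.025, 0.83) -> [0.0, 0.0, 0.633] [0.0, 0.0, 0.0] rows 2.3
```

send_rows([
  [0.3, 0, 0, -0.1, 0, 0, 0],
  [0.3, 0, 0, -0.3, 0, 0, 0],
  [0.3, 0, 0, -0.5, 0, 0, 0],
  [0.3, 0, 0, -0.7, 0, 0, 0],
  [0.3, 0, 0, -0.9, 0, 0, 0],
  [0.3, 0, 0, -0.9, 0, 0, 0],
])

```text
clock: 4.97
tcp_pos: [0.4518, -0.3668, 0.1595]
orientation: [2.574, 1.788, 0.006]
contact_force: [-0.0, -1.1, -0.1]
grip_width: 0.0447
```

send_rows([
  [0.3, 0.1, 0, -0.2, 0, 0, 0],
  [0.3, 0.25, 0, -0.4, 0, 0, -0.01],
  [0.3, 0.4, 0, -0.6, 0, 0, -0.018],
  [0.3, 0.54, 0, -0.83, 0, 0, -0.018],
  [0.3, 0.54, 0, -0.83, 0, 0, -0.018],
])

```text
clock: 5.38
tcp_pos: [0.4826, -0.2857, 0.2838]
orientation: [2.518, 1.869, 0.011]
contact_force: [0.8, -1.1, -0.1]
grip_width: 0.045
```

send_rows([
  [0.3, 0.18, -0.03, -0.16, 0, 0, -0.02],
  [0.3, 0.36, -0.07, -0.33, 0, 0, -0.035],
  [0.3, 0.54, -0.1, -0.5, 0, 0, -0.05],
  [0.3, 0.72, -0.14, -0.67, 0, 0, -0.067],
  [0.3, 0.72, -0.14, -0.67, 0, 0, -0.067],
])

```text
clock: 5.8
tcp_pos: [0.4927, -0.1739, 0.3828]
orientation: [2.305, 2.13, 0.011]
contact_force: [1.3, 0.1, -0.2]
grip_width: 0.0445
```

send_rows([
  [0.3, 0.2, 0, -0.05, 0, 0, -0.02],
  [0.3, 0.45, 0.02, -0.1, 0, 0, -0.045],
  [0.3, 0.7, 0.03, -0.15, 0, 0, -0.07],
  [0.3, 0.97, 0.03, -0.2, 0, 0, -0.095],
  [0.3, 0.97, 0.03, -0.2, 0, 0, -0.095],
])

```text
clock: 6.22
tcp_pos: [0.5081, -0.0254, 0.4091]
orientation: [-1.957, -2.456, -0.005]
contact_force: [-0.0, 0.8, -1.7]
grip_width: 0.0448
```

send_rows([
  [0.3, 0.25, 0.03, 0, 0, 0, -0.025],
  [0.3, 0.5, 0.07, 0, 0, 0, -0.05],
  [0.3, 0.75, 0.1, 0, 0, 0, -0.075],
  [0.3, 0.97, 0.14, 0, 0, 0, -0.095],
  [0.3, 0.97, 0.14, 0, 0, 0, -0.095],
])

```text
clock: 6.63
tcp_pos: [0.496, 0.1201, 0.4075]
orientation: [-1.572, -2.717, -0.001]
contact_force: [-0.1, 1.5, -1.5]
grip_width: 0.0443
```

Run:
```python
from h import *
st()
plan([(.535,.235,.36,.75),(.576,.298,.25,.83),(.576,.298,.12,.83),(.576,.298,.025,.83)])
```

```text
{'clock': 6.6333, 'joints': [-0.8222, 0.0707, 0.5015, 1.7331, -0.0372, 1.348, 0.2079], 'tcp_pos': [0.496, 0.1201, 0.4075], 'contact_force': [-0.1392, 1.482, -1.4816], 'grip_width': 0.0443}
[[-0.498  0.867 -0.002]
 [ 0.867  0.498  0.002]
 [ 0.003 -0.001 -1.   ]]
(0.535, 0.235, 0.36, 0.75) -> [0.534, 0.608, 0.318] [-0.0002, -0.0008, -0.0728] rows 3.1 
(0.576, 0.298, 0.25, 0.83) -> [0.121, 0.486, 0.733] [0.0, 0.0, -0.0255] rows 3.2 
(0.576, 0.298, 0.12, 0.83) -> [0.0, 0.0, 0.867] [0.0, 0.0, 0.0] rows 3.1 
(0.576, 0.298, 0.025, 0.83) -> [0.0, 0.0, 0.633] [0.0, 0.0, 0.0] rows 2.3
```

send_rows([
  [0.3, 0.14, 0.15, 0.08, 0, 0, -0.02],
  [0.3, 0.28, 0.3, 0.16, 0, 0, -0.04],
  [0.3, 0.42, 0.45, 0.24, 0, 0, -0.06],
  [0.3, 0.534, 0.608, 0.318, 0, 0, -0.073],
  [0.3, 0.534, 0.608, 0.318, 0, 0, -0.073],
  [0.3, 0.534, 0.608, 0.318, 0, 0, -0.073],
])

```text
clock: 7.13
tcp_pos: [0.5377, 0.2274, 0.3589]
orientation: [-1.269, -2.872, 0.005]
contact_force: [-0.3, -1.1, -0.4]
grip_width: 0.0447
```

send_rows([
  [0.3, 0.03, 0.12, 0.18, 0, 0, -0.006],
  [0.3, 0.06, 0.24, 0.36, 0, 0, -0.012],
  [0.3, 0.09, 0.36, 0.55, 0, 0, -0.02],
  [0.3, 0.121, 0.486, 0.733, 0, 0, -0.0255],
  [0.3, 0.121, 0.486, 0.733, 0, 0, -0.0255],
  [0.3, 0.121, 0.486, 0.733, 0, 0, -0.0255],
  [0.3, 0.121, 0.486, 0.733, 0, 0, -0.0255],
])

```text
clock: 7.72
tcp_pos: [0.5806, 0.2871, 0.2523]
orientation: [1.159, 2.918, 0.0]
contact_force: [0.2, -0.5, 0.2]
grip_width: 0.0447
```

Run:
```python
from h import *
st()
plan([(.576,.298,.12,.83),(.576,.298,.025,.83)])
a=shot("side");b=shot("top")
cv2.imwrite("pics/c3.png",np.hstack([cv2.resize(a[0][180:375,170:326],(400,500),interpolation=cv2.INTER_CUBIC),cv2.resize(b[0][130:255,170:270],(400,500),interpolation=cv2.INTER_CUBIC)]))
```

```text
{'clock': 7.7167, 'joints': [-0.8402, 0.4412, 0.393, 1.6359, -0.1835, 1.1003, 0.4169], 'tcp_pos': [0.5806, 0.2871, 0.2523], 'contact_force': [0.2147, -0.4972, 0.1783], 'grip_width': 0.0447}
[[-0.727  0.686  0.001]
 [ 0.686  0.727 -0.   ]
 [-0.001  0.001 -1.   ]]
(0.576, 0.298, 0.12, 0.83) -> [0.073, 0.031, 0.882] [0.0002, 0.0004, -0.0049] rows 3.2 
(0.576, 0.298, 0.025, 0.83) -> [0.0, 0.0, 0.633] [0.0, 0.0, 0.0] rows 2.3
```

View pics/c3.png

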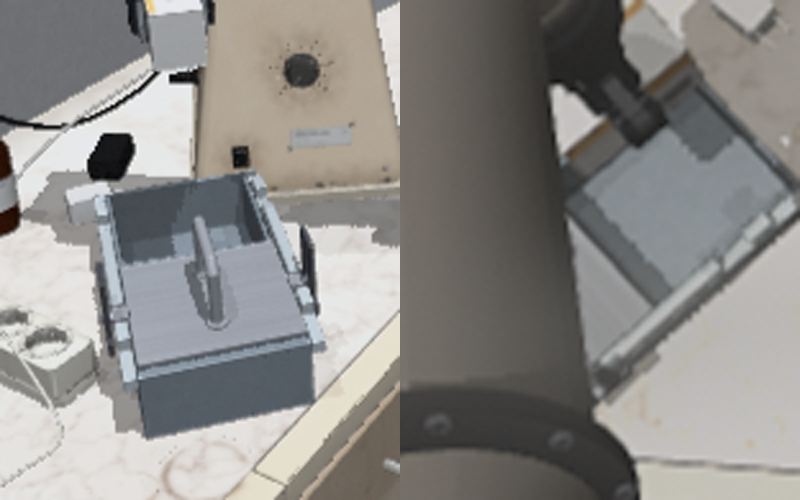

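Left crop: the carton hangs level in the jaws at (180,35) crop, the bail at (208,265). Right crop: the carton is above the bay. Lowering.

send_rows([
  [0.3, 0.03, 0.01, 0.2, 0, 0, -0.005],
  [0.3, 0.06, 0.02, 0.4, 0, 0, -0.005],
  [0.3, 0.073, 0.031, 0.6, 0, 0, -0.005],
  [0.3, 0.073, 0.031, 0.8, 0, 0, -0.005],
  [0.3, 0.073, 0.031, 0.88, 0, 0, -0.005],
  [0.3, 0.073, 0.031, 0.88, 0, 0, -0.005],
  [0.3, 0.073, 0.031, 0.88, 0, 0, -0.005],
])

```text
clock: 8.4
tcp_pos: [0.5758, 0.2996, 0.1206]
orientation: [1.133, 2.929, 0.001]
contact_force: [-0.3, -0.3, -0.3]
grip_width: 0.0447
```

Run:
```python
from h import *
st()
plan([(.576,.298,.025,.83)])
a=shot("side");b=shot("top")
cv2.imwrite("pics/c4.png",np.hstack([cv2.resize(a[0][180:375,170:326],(400,500),interpolation=cv2.INTER_CUBIC),cv2.resize(b[0][130:255,170:270],(400,500),interpolation=cv2.INTER_CUBIC)]))
```

```text
{'clock': 8.4, 'joints': [-0.8175, 0.5826, 0.3381, 1.741, -0.2433, 0.8578, 0.461], 'tcp_pos': [0.5758, 0.2996, 0.1206], 'contact_force': [-0.3189, -0.3465, -0.3149], 'grip_width': 0.0447}
[[-0.739  0.673  0.001]
 [ 0.673  0.739  0.001]
 [-0.001  0.001 -1.   ]]
(0.576, 0.298, 0.025, 0.83) -> [-0.008, -0.008, 0.638] [0.0004, 0.0002, 0.0007] rows 2.3
```

View pics/c4.png

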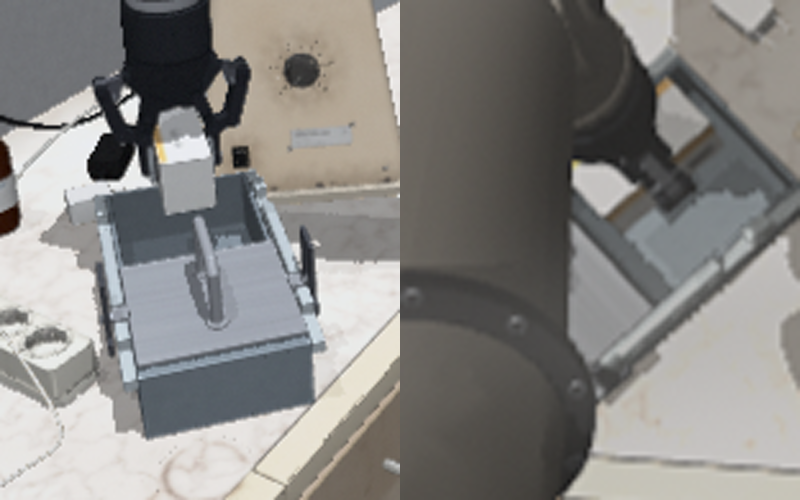

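Left crop: the carton at (187,180), centred over the bay and aligned with it. Right crop: parallel to the bay walls. Lowering to the floor.

send_rows([
  [0.3, 0, 0, 0.12, 0, 0, 0],
  [0.3, -0.008, -0.008, 0.24, 0, 0, 0],
  [0.3, -0.008, -0.008, 0.36, 0, 0, 0],
  [0.3, -0.008, -0.008, 0.46, 0, 0, 0],
  [0.3, -0.008, -0.008, 0.54, 0, 0, 0],
  [0.3, -0.008, -0.008, 0.59, 0, 0, 0],
  [0.3, -0.008, -0.008, 0.61, 0, 0, 0],
  [0.3, -0.008, -0.008, 0.62, 0, 0, 0],
  [0.3, -0.008, -0.008, 0.63, 0, 0, 0],
  [0.3, -0.008, -0.008, 0.63, 0, 0, 0],
  [0.3, -0.008, -0.008, 0.63, 0, 0, 0],
])

```text
clock: 9.42
tcp_pos: [0.5755, 0.2985, 0.0253]
orientation: [1.132, 2.93, 0.001]
contact_force: [-0.0, 0.2, -0.7]
grip_width: 0.0449
```

send_rows([
  [0.3, 0, 0, 0.003, 0, 0, 0],
  [0.3, 0, 0, 0.006, 0, 0, 0],
  [0.3, 0, 0, 0.008, 0, 0, 0],
  [0.3, 0, 0, 0.008, 0, 0, 0],
])

```text
clock: 9.75
tcp_pos: [0.5755, 0.2985, 0.0251]
orientation: [1.132, 2.93, 0.002]
contact_force: [-3.8, -1.2, 10.7]
grip_width: 0.045
```

Contact (10.7 N up). Release, partly open so the fingers clear the bay walls, then rise.

send_rows([
  [0.6, 0, 0, 0, 0, 0, 0],
  [0.6, 0, 0, 0, 0, 0, 0],
  [0.75, 0, 0, 0, 0, 0, 0],
  [0.75, 0, 0, 0, 0, 0, 0],
  [0.75, 0, 0, 0, 0, 0, 0],
])

```text
clock: 10.17
tcp_pos: [0.575, 0.2983, 0.0233]
orientation: [-1.132, -2.93, 0.0]
contact_force: [0.3, 0.7, -0.1]
grip_width: 0.0637
```

Run:
```python
from h import *
st()
plan([(.576,.298,.165,.83),(.576,.298,.22,.83)])
```

```text
{'clock': 10.1667, 'joints': [-0.7785, 0.7118, 0.286, 1.7794, -0.2928, 0.6923, 0.5021], 'tcp_pos': [0.575, 0.2983, 0.0233], 'contact_force': [0.252, 0.7125, -0.0508], 'grip_width': 0.0637}
[[-0.74   0.672 -0.   ]
 [ 0.672  0.74  -0.   ]
 [ 0.    -0.    -1.   ]]
(0.576, 0.298, 0.165, 0.83) -> [-0.006, 0.003, -0.945] [-0.0001, -0.0, 0.0011] rows 3.4 
(0.576, 0.298, 0.22, 0.83) -> [0.0, 0.0, -0.367] [0.0, 0.0, 0.0] rows 1.3
```

send_rows([
  [0.75, 0, 0, -0.1, 0, 0, 0],
  [0.75, 0, 0, -0.3, 0, 0, 0],
  [0.75, 0, 0, -0.55, 0, 0, 0],
  [0.75, 0, 0, -0.8, 0, 0, 0],
  [0.75, 0, 0, -0.98, 0, 0, 0],
  [0.75, 0, 0, -0.98, 0, 0, 0],
])

```text
clock: 10.67
tcp_pos: [0.5788, 0.2996, 0.1784]
orientation: [1.131, 2.924, 0.015]
contact_force: [0.6, -1.1, 0.2]
grip_width: 0.0645
```

send_rows([
  [0.75, 0, 0, -0.3, 0, 0, 0],
  [0.75, 0, 0, -0.5, 0, 0, 0],
  [0.75, 0, 0, -0.5, 0, 0, 0],
  [0.75, 0, 0, -0.5, 0, 0, 0],
])

```text
clock: 11.0
tcp_pos: [0.5763, 0.2986, 0.2485]
orientation: [1.132, 2.928, 0.007]
contact_force: [-0.1, 0.6, -1.8]
grip_width: 0.0641
```

Run:
```python
from h import *
st()
a=shot("side");b=shot("top")
cv2.imwrite("pics/c5.png",np.hstack([cv2.resize(a[0][230:350,190:286],(480,600),interpolation=cv2.INTER_CUBIC),cv2.resize(b[0][130:255,180:246],(316,600),interpolation=cv2.INTER_CUBIC)]))
```

```text
{'clock': 11.0, 'joints': [-0.8553, 0.4443, 0.389, 1.6397, -0.1857, 1.0889, 0.4181], 'tcp_pos': [0.5763, 0.2986, 0.2485], 'contact_force': [-0.1414, 0.6105, -1.8112], 'grip_width': 0.0641}
[[-0.74   0.673  0.004]
 [ 0.673  0.74   0.003]
 [-0.001  0.005 -1.   ]]
```

View pics/c5.png

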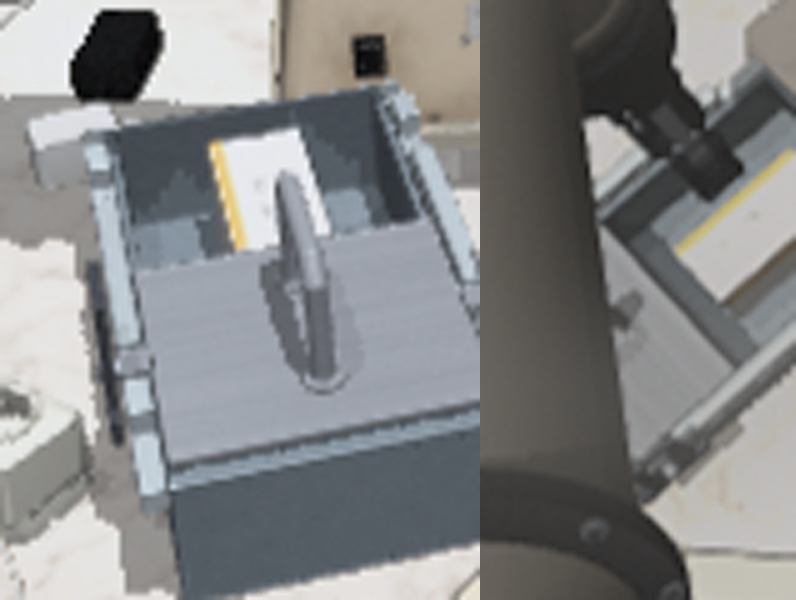

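Left crop: the carton lies flat in the bay, band on the left, clear of the walls. The bail bar runs from about (290,185) to (315,270), with its near foot at (325,378).

Run:
```python
from h import *
c=load("side")
s=lambda x,y,z:onz(c,(190+x/5-.4,230+y/5-.4),z)
u=np.array([.738,-.675,0])
h=np.array([s(288,180,.125),s(316,275,.125)]);d=h[0]-h[1];print("bar",h.round(3),h.mean(0).round(4),np.linalg.norm(d),np.arctan2(d[1],d[0]))
f=s(324,378,.07);print("foot",f,"->ctr",f+u*.034)
L=np.array([s(140,268,.07),s(425,222,.07),s(165,460,.07)]);print("lid",L.round(3),np.linalg.norm(L[0]-L[1]),np.linalg.norm(L[0]-L[2]),(L[1]+L[2])[:2]/2)
# carton yaw / corners at z=.057
q=np.array([s(210,143,.057),s(300,128,.057),s(238,248,.057)]);print("carton",q.round(3),np.linalg.norm(q[0]-q[1]))
e=q[2]-q[0]; print("band dir",np.arctan2(e[1],e[0])-np.pi/2)
# rear rail (left in image) straight line yaw
A,B=s(100,190,.065),s(150,490,.065); e=B-A; print("rail yaw",np.arctan2(e[1],e[0])-np.pi/2)
```

```text
bar [[0.5   0.366 0.125]
 [0.448 0.414 0.125]] [0.474  0.3899 0.125 ] 0.07124018170907225 -0.7417120924887615
foot [0.45222419 0.40994717 0.07      ] ->ctr [0.47731619 0.38699717 0.07      ]
lid [[0.57  0.389 0.07 ]
 [0.482 0.299 0.07 ]
 [0.475 0.481 0.07 ]] 0.12632666478900936 0.13235707045079187 [0.47821616 0.38974215]
carton [[0.625 0.28  0.057]
 [0.595 0.247 0.057]
 [0.555 0.342 0.057]] 0.04404145777623467
band dir 0.8390036860205123
rail yaw 0.83166789566009
```

Run:
```python
from h import *
plan([(.476,.389,.2,.83),(.476,.389,.117,.83)])
```

```text
(0.476, 0.389, 0.2, 0.83) -> [0.893, 0.007, 0.301] [-0.0002, -0.0002, 0.001] rows 3.4 
(0.476, 0.389, 0.117, 0.83) -> [0.0, 0.0, 0.553] [0.0, 0.0, 0.0] rows 2.0
```

send_rows([
  [0.75, 0.2, 0, 0, 0, 0, 0],
  [0.75, 0.4, 0, 0.05, 0, 0, 0],
  [0.75, 0.65, 0, 0.15, 0, 0, 0],
  [0.75, 0.89, 0.01, 0.3, 0, 0, 0],
  [0.75, 0.89, 0.01, 0.3, 0, 0, 0],
  [0.75, 0.89, 0.01, 0.3, 0, 0, 0],
  [0.75, 0.89, 0.01, 0.3, 0, 0, 0],
])

```text
clock: 11.68
tcp_pos: [0.4768, 0.3885, 0.1993]
orientation: [-1.132, -2.93, 0.004]
contact_force: [-0.5, -0.4, 0.2]
grip_width: 0.0638
```

Run:
```python
from h import *
st(); plan([(.476,.389,.117,.83)])
a=shot("side");b=shot("top")
cv2.imwrite("pics/c6.png",cv2.resize(a[0][200:350,180:320],(560,600),interpolation=cv2.INTER_CUBIC))
```

```text
{'clock': 11.6833, 'joints': [-1.0468, 0.4372, 0.348, 1.7651, -0.1747, 0.9722, 0.2039], 'tcp_pos': [0.4768, 0.3885, 0.1993], 'contact_force': [-0.476, -0.4404, 0.2051], 'grip_width': 0.0638}
[[-0.74   0.672 -0.001]
 [ 0.672  0.74  -0.002]
 [-0.001 -0.003 -1.   ]]
(0.476, 0.389, 0.117, 0.83) -> [0.007, 0.0, 0.548] [-0.0008, 0.0002, 0.0012] rows 2.0
```

View pics/c6.png

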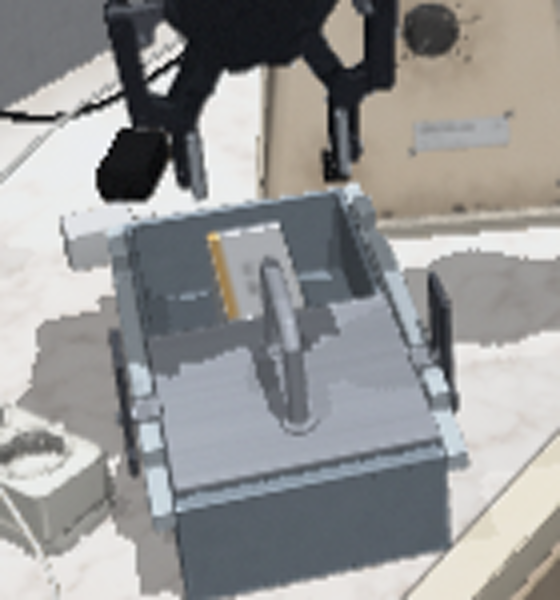

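The gripper stands above the bail, its fingers at (192,185) and (338,165) straddling the bar at (280,310). Descending and pinching.

send_rows([
  [0.75, 0, 0, 0.15, 0, 0, 0],
  [0.75, 0, 0, 0.3, 0, 0, 0],
  [0.75, 0, 0, 0.42, 0, 0, 0],
  [0.75, 0, 0, 0.5, 0, 0, 0],
  [0.75, 0, 0, 0.545, 0, 0, 0],
  [0.75, 0, 0, 0.545, 0, 0, 0],
  [0.75, 0, 0, 0.545, 0, 0, 0],
])

```text
clock: 12.37
tcp_pos: [0.478, 0.389, 0.1192]
orientation: [1.134, 2.929, 0.001]
contact_force: [-0.9, -0.9, 0.4]
grip_width: 0.0641
```

send_rows([
  [0.3, 0, 0, 0, 0, 0, 0],
  [0.2, 0, 0, 0, 0, 0, 0],
  [0.15, 0, 0, 0, 0, 0, 0],
  [0.1, 0, 0, 0, 0, 0, 0],
  [0.05, 0, 0, 0, 0, 0, 0],
  [0.05, 0, 0, 0, 0, 0, 0],
  [0.05, 0, 0, 0, 0, 0, 0],
  [0.05, 0, 0, 0, 0, 0, 0],
], squeeze=40)

```text
clock: 13.03
tcp_pos: [0.4776, 0.3896, 0.1193]
orientation: [1.132, 2.93, 0.002]
contact_force: [-0.5, -0.6, 5.1]
grip_width: 0.0086
```

send_rows([
  [0.05, 0, 0, -0.03, 0, 0, 0],
  [0.05, 0, 0, -0.06, 0, 0, 0],
  [0.05, 0, 0, -0.09, 0, 0, 0],
  [0.05, 0, 0, -0.12, 0, 0, 0],
  [0.05, 0, 0, -0.12, 0, 0, 0],
  [0.05, 0, 0, -0.12, 0, 0, 0],
])

```text
clock: 13.53
tcp_pos: [0.4774, 0.3895, 0.137]
orientation: [1.132, 2.93, 0.001]
contact_force: [2.9, 1.8, -3.0]
grip_width: 0.0083
```

send_rows([
  [0.05, -0.05, 0, 0, 0, 0, 0],
  [0.05, -0.1, 0, 0, 0, 0, 0],
  [0.05, -0.16, 0, 0, 0, 0, 0],
  [0.05, -0.22, 0, 0, 0, 0, 0],
  [0.05, -0.28, 0, 0, 0, 0, 0],
  [0.05, -0.34, 0, 0, 0, 0, 0],
  [0.05, -0.4, 0, 0, 0, 0, 0],
  [0.05, -0.4, 0, 0, 0, 0, 0],
  [0.05, -0.4, 0, 0, 0, 0, 0],
])

```text
clock: 14.28
tcp_pos: [0.524, 0.3471, 0.137]
orientation: [1.135, 2.927, 0.001]
contact_force: [4.3, 3.8, -1.8]
grip_width: 0.0082
```

Run:
```python
from h import *
o,Rm=st(); print("tool force",(Rm.T@o["contact_force"]).round(1), "moment",np.round(o["moment"],2))
a=shot("side")
cv2.imwrite("pics/c7.png",cv2.resize(a[0][200:350,180:320],(560,600),interpolation=cv2.INTER_CUBIC))
```

```text
{'clock': 14.2833, 'joints': [-0.9267, 0.5299, 0.3295, 1.7828, -0.2152, 0.8624, 0.3319], 'tcp_pos': [0.524, 0.3471, 0.137], 'contact_force': [4.3084, 3.8118, -1.8105], 'grip_width': 0.0082}
[[-0.738  0.674  0.002]
 [ 0.674  0.738 -0.   ]
 [-0.002  0.002 -1.   ]]
tool force [-0.6  5.7  1.8] moment [ 0.68 -0.88  0.07]
```

View pics/c7.png

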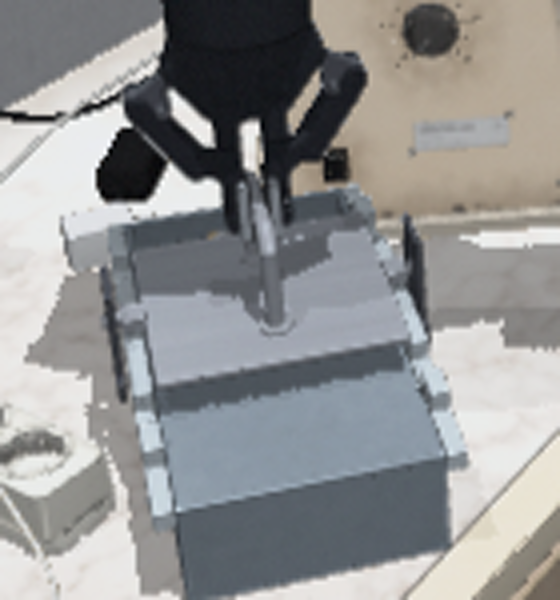

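The lid is raised off its notch and about half-way along, riding level; a 6 N side force suggests shifting 1 mm toward tool +y. Continuing.

send_rows([
  [0.05, -0.06, 0.008, 0, 0, 0, 0],
  [0.05, -0.12, 0.01, 0, 0, 0, 0],
  [0.05, -0.18, 0.01, 0, 0, 0, 0],
  [0.05, -0.25, 0.01, 0, 0, 0, 0],
  [0.05, -0.32, 0.01, 0, 0, 0, 0],
  [0.05, -0.38, 0.01, 0, 0, 0, 0],
  [0.05, -0.44, 0.01, 0, 0, 0, 0],
  [0.05, -0.48, 0.01, 0, 0, 0, 0],
  [0.05, -0.49, 0.01, 0, 0, 0, 0],
  [0.05, -0.49, 0.01, 0, 0, 0, 0],
  [0.05, -0.49, 0.01, 0, 0, 0, 0],
])

```text
clock: 15.25
tcp_pos: [0.5769, 0.2995, 0.1364]
orientation: [1.133, 2.93, -0.003]
contact_force: [-1.4, -2.4, -2.8]
grip_width: 0.0081
```

Run:
```python
from h import *
o,Rm=st(); print("tool force",(Rm.T@o["contact_force"]).round(1)); d=o["tcp_pos"]-np.array([.4774,.3895,.137]); print(np.linalg.norm(d[:2]))
```

```text
{'clock': 15.25, 'joints': [-0.8124, 0.5643, 0.332, 1.7265, -0.2248, 0.8897, 0.4472], 'tcp_pos': [0.5769, 0.2995, 0.1364], 'contact_force': [-1.3661, -2.4325, -2.7901], 'grip_width': 0.0081}
[[-0.74   0.673 -0.001]
 [ 0.673  0.74  -0.002]
 [-0.001 -0.002 -1.   ]]
tool force [-0.6 -2.7  2.8]
0.134210488831409
```

send_rows([
  [0.05, -0.01, -0.003, 0, 0, 0, 0],
  [0.05, -0.018, -0.003, 0, 0, 0, 0],
  [0.05, -0.018, -0.003, 0, 0, 0, 0],
])

```text
clock: 15.5
tcp_pos: [0.5771, 0.2994, 0.1362]
orientation: [-1.129, -2.929, 0.001]
contact_force: [-6.0, 0.7, -2.3]
grip_width: 0.0082
```

send_rows([
  [0.05, 0, 0, 0.02, 0, 0, 0],
  [0.05, 0, 0, 0.04, 0, 0, 0],
  [0.05, 0, 0, 0.06, 0, 0, 0],
  [0.05, 0, 0, 0.075, 0, 0, 0],
  [0.05, 0, 0, 0.085, 0, 0, 0],
  [0.05, 0, 0, 0.085, 0, 0, 0],
])

```text
clock: 16.0
tcp_pos: [0.5771, 0.2994, 0.1232]
orientation: [-1.129, -2.929, 0.001]
contact_force: [-5.7, 0.8, -2.7]
grip_width: 0.0084
```

End stop felt (about 5 N), and the lid is already below bump height without resting on them. Lowering the rest and releasing.

send_rows([
  [0.05, 0.005, 0, 0.008, 0, 0, 0],
  [0.05, 0.01, 0, 0.016, 0, 0, 0],
  [0.05, 0.01, 0, 0.024, 0, 0, 0],
  [0.05, 0.01, 0, 0.03, 0, 0, 0],
  [0.05, 0.01, 0, 0.032, 0, 0, 0],
  [0.05, 0.01, 0, 0.032, 0, 0, 0],
])

```text
clock: 16.5
tcp_pos: [0.5771, 0.2994, 0.1194]
orientation: [-1.132, -2.929, 0.001]
contact_force: [-6.1, -1.5, 0.5]
grip_width: 0.0084
```

send_rows([
  [0.3, 0, 0, 0, 0, 0, 0],
  [0.5, 0, 0, 0, 0, 0, 0],
  [0.75, 0, 0, 0, 0, 0, 0],
  [0.75, 0, 0, 0, 0, 0, 0],
  [0.75, 0, 0, 0, 0, 0, 0],
  [0.75, 0, 0, 0, 0, 0, 0],
])

```text
clock: 17.0
tcp_pos: [0.5781, 0.2995, 0.1194]
orientation: [1.132, 2.93, 0.001]
contact_force: [0.2, -0.1, 0.3]
grip_width: 0.064
```

send_rows([
  [0.75, 0, 0, -0.15, 0, 0, 0],
  [0.75, 0, 0, -0.35, 0, 0, 0],
  [0.75, 0, 0, -0.6, 0, 0, 0],
  [0.75, 0, 0, -0.85, 0, 0, 0],
  [0.75, 0, 0, -1, 0, 0, 0],
  [0.75, 0, 0, -1, 0, 0, 0],
  [0.75, 0, 0, -1, 0, 0, 0],
])

```text
clock: 17.58
tcp_pos: [0.5785, 0.2997, 0.271]
orientation: [1.132, 2.928, 0.005]
contact_force: [0.2, -1.3, -0.4]
grip_width: 0.064
```

Run:
```python
from h import *
o,Rm=st()
a=shot("side");b=shot("top")
cv2.imwrite("pics/c8.png",np.hstack([cv2.resize(a[0][200:350,180:280],(400,600),interpolation=cv2.INTER_CUBIC),cv2.resize(a[0][150:300,300:420],(390,600)) ]))
```

```text
{'clock': 17.5833, 'joints': [-0.8458, 0.4286, 0.3773, 1.6063, -0.1702, 1.1354, 0.4052], 'tcp_pos': [0.5785, 0.2997, 0.271], 'contact_force': [0.2382, -1.2717, -0.4035], 'grip_width': 0.064}
[[-0.74   0.672  0.003]
 [ 0.672  0.74   0.002]
 [-0.001  0.004 -1.   ]]
```

View pics/c8.png

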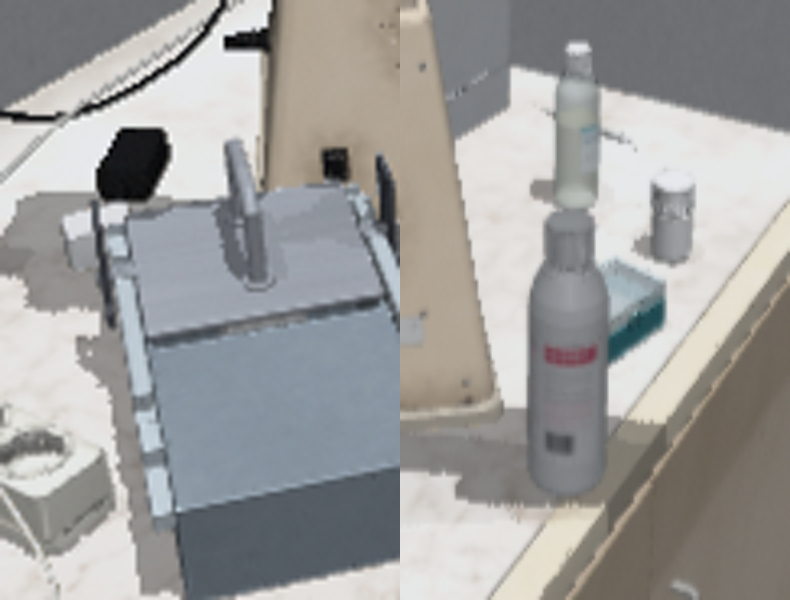

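Run:
```python
from h import *
c=load("side"); y=.832
X=np.array([np.cos(y),np.sin(y),0]);Y=np.array([-np.sin(y),np.cos(y),0])
p0=np.array([.4765,.3893,0])
for dz in(0,.012):
  for s in(0,.133,.138):
    P=[p0-Y*s+X*a+Y*b+[0,0,z+dz] for a,b,z in((.067,.066,.07),(-.067,.066,.07),(0,.034,.07),(0,.034,.13))]
    uv=proj(c,P); print(dz,s,"c5 px",((uv-[190,230]+.4)*5).round(0).tolist() if s==0 else "c8 px", ((uv-[180,200]+.4)*4).round(0).tolist())
```

```text
0 0 c5 px [[165.0, 465.0], [501.0, 397.0], [322.0, 382.0], [310.0, 260.0]] [[172.0, 492.0], [441.0, 437.0], [298.0, 425.0], [288.0, 328.0]]
0 0.133 c5 px c8 px [[144.0, 338.0], [385.0, 295.0], [258.0, 285.0], [249.0, 195.0]]
0 0.138 c5 px c8 px [[143.0, 333.0], [383.0, 290.0], [257.0, 280.0], [247.0, 190.0]]
0.012 0 c5 px [[161.0, 441.0], [500.0, 373.0], [320.0, 358.0], [308.0, 234.0]] [[169.0, 472.0], [440.0, 418.0], [296.0, 406.0], [286.0, 307.0]]
0.012 0.133 c5 px c8 px [[142.0, 320.0], [384.0, 277.0], [256.0, 267.0], [247.0, 176.0]]
0.012 0.138 c5 px c8 px [[141.0, 315.0], [382.0, 272.0], [255.0, 263.0], [245.0, 172.0]]
```

The picture shows the lid's front corners at about (148,338) and (385,292) and the bail foot at (258,282). That matches a lid fully down at home (predicted 333 to 338, 290 to 295 and 280 to 285); on the bumps it would sit about 18 px higher. The bystanders stand undisturbed. Settling, then handing in.

send_rows([
  [0.75, 0, 0, 0, 0, 0, 0],
  [0.75, 0, 0, 0, 0, 0, 0],
  [0.75, 0, 0, 0, 0, 0, 0],
])

```text
clock: 17.93
tcp_pos: [0.5773, 0.2992, 0.268]
orientation: [-1.132, -2.929, 0.003]
contact_force: [-0.8, 0.3, -0.4]
grip_width: 0.0639
```

```bash
python3 -c "
from h import *
print(r.hand_in())"
```

```text
the job is handed in; nothing more can be done
None
```

The needle carton is in the bay and the box is closed. I handed the job in at about 18 s of the 48 s allowed.

- **Carton:** I lowered it until the force reading reached 10.7 N, then released it. A picture before closing showed it flat, the same way up (white top, ochre band) and clear of the bay walls.
- **Lid:** I pinched the bail, raised the lid about 18 mm and slid it about 135 mm until it met the end stop at roughly 5 N. I then lowered it until its weight came off the gripper. In the last side picture its corners and bail foot fit a lid fully down and home; on the bumps it would look 12 mm higher.
- **Bystanders:** the jar, bur box and both bottles look unmoved in that picture. The gripper is about 14 cm above the bail, touching nothing.
- **Forces:** the highest wrist force I saw at the end of any move was about 11 N; I did not log it during moves.

**Disagreements:**
- The box's yaw measured about 0.83 in both cameras, outside the stated 0.3 to 0.65. I used the measured value, and the placing and sliding fitted it.
- I measured 134 to 135 mm of lid travel rather than 138 mm. The notch play may explain this, and the lid did drop home.

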